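Punch a hinge pin out into the catch tray

ROBOT

A 6-joint arm with a two-finger parallel gripper is mounted at the origin on the work surface. World frame = base frame: x ahead of the robot, y to its left, z up, the work surface at z = 0. Lengths are in mm, angles in rad, forces in N, time in s.
With the tool pointing down it reaches from about 275 to 1000 mm from the base axis. Payload 8.4 kg.
Tool frame: the origin (TCP) lies on the centre line of the jaws, within the pads' length; the fingertips stand 17 mm ahead of it and the grasp point (between the pads) lies 2 mm behind it (r.tcp_to_tips is the z of the fingertips in the tool frame, in mm); z points along the fingers, y is the direction in which the jaws open and shut (so a half turn about z gives the same grasp; the last joint's range is limited). The gripper opens to 85 mm and grips with 20 to 120 N. Pads are 22 mm wide; open, the fingers measure 114 mm over their backs; the gripper's body (76 mm by 85 mm) begins 54 mm behind the grasp point. The pads swing forward as they close: fully open they stand 13 mm farther back than shut.
Start: joints at [-1.239, 0.353, 1.633, -0, 1.155, -0.002], TCP at [204.771, -590.506, 248.281] pointing down, gripper open.
Joint ranges: [-2.63, 2.63], [-0.92, 2.1], [0.06, 2.66], [-1.3, 4.44], [0, 2.69], [-3.02, 3.02]. Speed limits (rad/s): [2.22, 2.22, 2.79, 3.14, 3.14, 3.14].

INTERFACE

Orientations are given as [roll, pitch, yaw] about the fixed x, y, z axes, in that order (R = Rz(yaw) Ry(pitch) Rx(roll)).
In Python, from rig import r, cams, job gives the robot as it stands.
- The arm moves only by the tool drive_tool, never from a script. Its argument "deltas" is a list of rows, each a list of 4 numbers: the shift along the tool's x, y, z in cm, then the turn about the tool's z in rad. In form: [[x, y, z, roll], ...]. A call has 1 to 12 rows; each row shifts and turns the commanded pose from where the row before left it, along the tool's axes as they then stand; what a row does not reach is not made up. A row lasts 1/12 s, in which the tool goes at most 41.7 mm and 7.16 degrees, less where a joint would pass 70% of its speed; a pose out of reach is approached as far as the arm can. A call with a gripper value outside its range is refused whole. "jaw" is the closure, from 0 (fully open) to 1 (shut), set as the call begins (left out, the last holds). The fingers move at their own pace and stop on an object; "force" is the grip in N (left out, the last holds). Time passes only in rows, so rows that do not move let the fingers close. It gives the time, the measured TCP pose, the force and the opening at its end, in the units of the state.
- r.sense(): the state, without advancing time (a new reading comes with each control period).
- cams.grab_frame(name): name is "side" or "top"; returns (picture, depth): 420x560x3 uint8, red, green, blue; 420x560 float32, mm along the optical axis (not along the pixel's ray), 0 where there is no reading.
- cams.camera_params(name): a dict with "fx", "fy", "cx", "cy" (pixels), "k1" (the pictures are not rectified: a ray, as slopes to the right and down, at radius r is drawn at 1 + k1 r^2 times it, then the intrinsics apply), "R" (3x3) and "t" (3): a world point X has camera coordinates R X + t. Camera axes: x right, y down, z forward; pixel columns grow to the right and rows downward; lengths in mm; the calibration is good to about 2 mm. A picture is of the moment at which its call begins. camera_params takes no time and is no camera call.
- job.sign_off(): hands the job in, once; it reports no verdict.
The state is a dict: "clock": time; "qpos": joint angles; "qvel": joint speeds; "joint_efforts": joint torques, N m; "eef_pos": TCP position; "tcp_rot": TCP orientation; "contact_force": force on the tool from outside, world axes, zero at the start; "wrist_torque": the same for the moment, N m; "opening": opening from 0.0 (shut) to 1.0 (fully open).
Only numpy, scipy, OpenCV 4.12 (cv2) and the standard library are available. Lean on these libraries where they do the work, as an engineer would, in place of code of your own. Each camera call takes 0.05 s, during which the arm holds its last target. There are 200 camera calls.

TASK

Drive the pin out of the hinge held in the bench jig with the double-ended punch, so that it drops into the jig's catch tray. It comes out at one end only, because a hidden lip closes off the other: feel gently with the punch which way it gives, never forcing it when it stops dead. Before it comes out, slide the tray all the way to the side where it will; keep the gripper off the pin, do not let it fall on the table, leave the other things alone, and lay the punch back on its rest when done.

Things in the scene. Friction and masses are not known exactly. Their poses are not given: they have to be found in the camera images.
- jig: Grey fixed bench jig. Foot plate 8 mm thick, x -75 to +95, y +-55 mm; column 45 x 70 mm at x = +70 mm, 130 mm tall with its bolts. The column holds a square hinge barrel over the tray: 44 mm wide in x, 58 to 102 mm above the table (plunger in its middle to 106), 70 mm long along y with its dark end collars. Origin on the table under the barrel's middle; x points to the column, y along the bore.
- bore (a point): Middle of the hinge's level through-bore, on its axis, 80 mm up; the bore runs along the jig's y, 23 mm wide, collar faces 35 mm each way. One collar (either end, unknown) has a 16 mm mouth: the punch enters, the pin cannot leave; the other has a 25 mm mouth. Pushed to the lip the pin stops dead within 2 mm; to the open end it slides out, with a plunger drag of 3 to 7 N for 30 mm, then almost none.
- pin: Plain steel hinge pin, 20 mm in diameter and 60 mm long, about 0.14 kg, lying along its own y axis inside the bore, its ends 5 mm inside the collars' outer faces; it lies on the bore's floor, its axis 1.5 mm below the bore's. Origin at its centre.
- tray (a joint): Slide of the catch tray along the jig's y axis, from -0.07 to +0.07 m (end stops): 0 is centred under the hinge, positive towards the jig's +y. It takes about 2 to 4 N to slide and stays where it is left.
- tray_floor (a point): Centre of the inner floor of the open steel catch tray, 15 mm above the table, axes as the jig's; it moves with the tray. The tray is 110 x 110 mm outside with 5 mm walls, rim 45 mm above the table, and when centred lies 20 mm towards -x of the bore.
- tray_handle (a point): Centre line of the tray's upright black handle post, 20 mm (x) by 14 mm (y), top 72 mm above the table, outside the middle of the tray's -x wall, 95 mm towards -x of the bore; the point is 60 mm above the table. It moves with the tray and can be pushed sideways with the punch's end or the fingers.
- punch: Double-ended punch: straight steel rod 11 mm in diameter and 200 mm long along its own x axis, with a black square handle 20 x 20 x 50 mm in its middle; 0.2 kg, both ends alike. Origin at its centre, on its axis. With one end fully through, the handle nearly meets the hinge collar.
- rest_mid (a point): Where the punch's centre lies in its wooden rest: 42 mm above the table, midway between two V-notched posts. The rest's x axis is the punch's direction.
- rest: Wooden punch rest, fixed: base 130 x 60 x 8 mm, with two notched posts 12 mm thick, 55 mm each side of the middle along its x, about 52 mm tall, open upwards. The punch's rod lies in the notches with its handle between the posts. Origin under its centre.
- analyser: Bystander: black handheld spectrum analyser lying flat, 200 x 270 x 65 mm.
- filter_box: Bystander: small aluminium filter box, 60 x 110 x 30 mm, with two brass connectors.
- screwdriver: Bystander: screwdriver lying on the table, about 200 mm long.
Mind the look-alikes: they are no part of the job. Of the things that look like the punch, the larger one is meant.

How it is judged:
By the outcome, as a careful person would: the job done as asked, in the order asked, and still so for the second after the job is handed in, with the robot touching nothing.
It also fails if it takes over 54 s, if anything falls off the work surface, if the arm or the gripper's body presses on something with over 40 N, if the wrist force passes 120 N, or if a joint passes its speed limit or range.

## Working session

There is one attempt and no reset: what is moved stays moved. The work goes in short steps, Python scripts to look and compute and a tool call to move; the robot and the scene stay as the last step left them, time stands still between calls to the robot, and variables do not carry over. Pictures are saved under pics/ and viewed, about 8 in all and at most 12, crops included, and the job is handed in when it is done.

Besides the shell and the picture viewer there is one more tool, called after "Emit:" as name(argument=value, ...) on one line, values as JSON. drive_tool: Moves the arm, as the interface text tells. Its arguments: {"type":"object","properties":{"deltas":{"type":"array"},"jaw":{"type":"number"},"force":{"type":"number"}},"required":["deltas"]}

```bash
mkdir -p pics; ls; python3 - <<'E'
from rig import r,cams,job
import cv2,numpy as np
for n in("side","top"):
    p,d=cams.grab_frame(n); np.savez(f"{n}0.npz",p=p,d=d)
    cv2.imwrite(f"pics/{n}0.png",p[:,:,::-1])
    c=cams.camera_params(n);print(n,{k:np.round(v,3).tolist() for k,v in c.items()})
print(r.sense())
E
```

```text
pics
side {'fx': 420.535, 'fy': 420.535, 'cx': 285.611, 'cy': 210.534, 'k1': -0.067, 'R': [[0.959, -0.282, 0.019], [-0.202, -0.73, -0.653], [0.198, 0.623, -0.757]], 't': [-555.889, 220.446, 908.169]}
top {'fx': 415.283, 'fy': 415.283, 'cx': 271.782, 'cy': 210.853, 'k1': -0.111, 'R': [[-0.015, -1.0, -0.021], [-0.994, 0.017, -0.107], [0.107, 0.019, -0.994]], 't': [105.236, 591.509, 1109.29]}
{'clock': 0.1, 'qpos': array([-1.23941849e+00,  3.53566308e-01,  1.63407237e+00,  3.68030243e-06,
        1.15517707e+00, -2.44869585e-03]), 'qvel': array([ 1.59058193e-03, -3.92069685e-04, -5.82077722e-05,  1.14494973e-04,
        3.30768493e-04,  7.26746485e-04]), 'joint_efforts': array([-1.79255130e-04, -6.06358981e+01, -3.42819500e+01, -5.35158665e-05,
        3.86592495e-03, -4.29864272e-06]), 'eef_pos': array([ 204.62829026, -590.12332075,  247.63919508]), 'tcp_rot': array([-3.14036957e+00, -6.36014286e-06,  3.33825037e-01]), 'contact_force': array([-0.35240298, -0.015008  , -0.52520723]), 'wrist_torque': array([ 0.00941433, -0.00373657,  0.00308275]), 'opening': 0.9991903012508946}
```

View pics/top0.png

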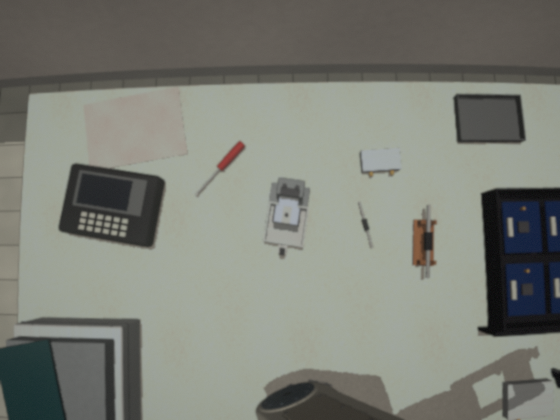

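View pics/side0.png

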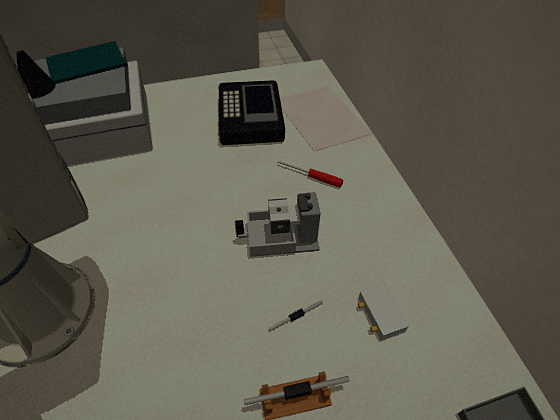

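The top view shows the jig at (288,212) with its column at (290,190) and the tray handle at (282,252). There are two punch-like rods: the one in the wooden rest at (428,242), and a smaller one lying on the table at (365,225). The rest one is larger and matches, so I'll confirm it in a crop.

```bash
cat > h.py <<'E'
import numpy as np,cv2
from rig import r,cams,job
def ray(n,uv):
    c=cams.camera_params(n);R=np.array(c["R"]);t=np.array(c["t"])
    q=(np.array(uv,float).reshape(-1,2)-[c["cx"],c["cy"]])/[c["fx"],c["fy"]]
    s=q.copy()
    for _ in range(20): s=q/(1+c["k1"]*(s**2).sum(1,keepdims=True))
    return -R.T@t, np.c_[s,np.ones(len(s))]@R
def onz(n,uv,z):
    o,d=ray(n,uv); return o+d*((z-o[2])/d[:,2])[:,None]
def proj(n,X):
    c=cams.camera_params(n);P=np.atleast_2d(X)@np.array(c["R"]).T+c["t"]
    s=P[:,:2]/P[:,2:]; s=s*(1+c["k1"]*(s**2).sum(1,keepdims=True))
    return s*[c["fx"],c["fy"]]+[c["cx"],c["cy"]]
def crop(p,x,y,w,h,k): return cv2.resize(p[y:y+h,x:x+w,::-1],None,fx=k,fy=k,interpolation=cv2.INTER_CUBIC)
E
python3 - <<'E'
from h import *
t=np.load("top0.npz")["p"];s=np.load("side0.npz")["p"]
a=np.hstack([crop(t,255,170,70,95,5),crop(t,350,195,90,95,5)])
b=np.hstack([crop(s,225,180,110,90,3.5),crop(s,230,290,130,130,2.4)[:315] if 0 else cv2.resize(crop(s,235,295,125,125,1),(415,315),interpolation=cv2.INTER_CUBIC)])
cv2.imwrite("pics/ca.png",a);cv2.imwrite("pics/cb.png",b);print(a.shape,b.shape)
E
```

```text
(475, 800, 3) (315, 800, 3)
```

View pics/ca.png

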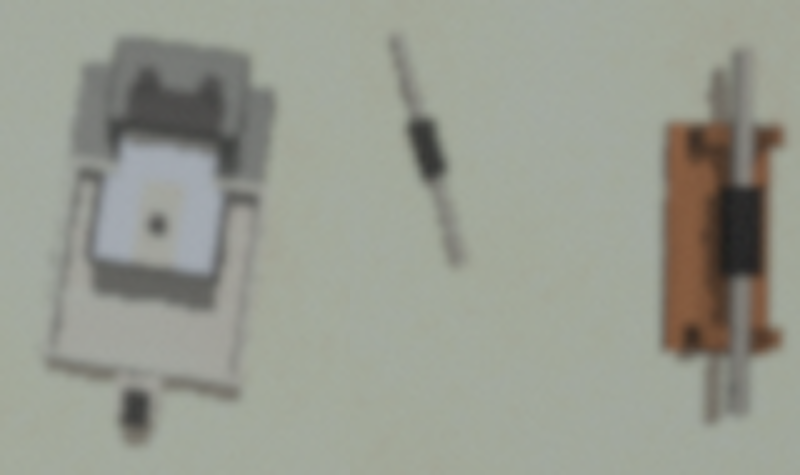

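View pics/cb.png

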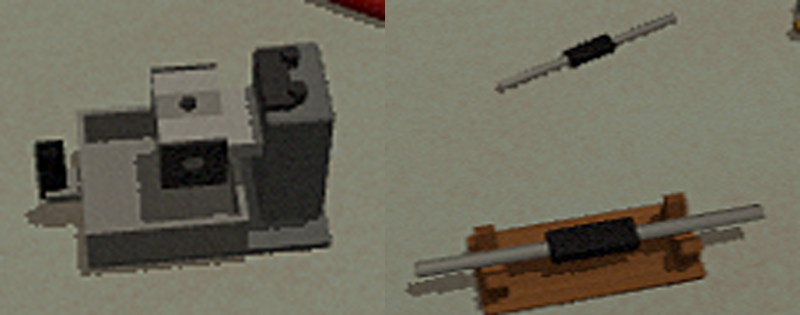

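The crops confirm the larger rod in the rest (crop centre about (740,230)) as the punch; the small one on the table is the decoy. The visible hinge mouth faces −y. Next I'll measure positions with depth and masks.

```bash
cat >> h.py <<'E'
def cloud(n,p,d):
    v,u=np.nonzero(d>0); o,D=ray(n,np.c_[u,v]); c=cams.camera_params(n)
    return o+D*d[v,u][:,None], p[v,u].astype(int), np.c_[u,v]
def rect(X):
    b=cv2.minAreaRect(X[:,:2].astype(np.float32)); return np.round(b[0],1),np.round(b[1],1),round(b[2],1),len(X)
E
python3 - <<'E'
from h import *
for n in("top","side"):
    f=np.load(n+"0.npz");X,C,U=cloud(n,f["p"],f["d"])
    print(n,"cam",np.round(ray(n,[0,0])[0]))
    uj=proj(n,[[0,0,0]])
    if n=="top": inj=(abs(U[:,0]-288)<35)&(abs(U[:,1]-217)<50); inr=(abs(U[:,0]-427)<18)&(abs(U[:,1]-242)<45)
    else: inj=(abs(U[:,0]-278)<50)&(abs(U[:,1]-225)<45); inr=(abs(U[:,0]-297)<60)&(abs(U[:,1]-392)<25)
    for nm,m,lo,hi in(("column",inj,112,140),("barrel",inj,97,107),("handle",inj,62,78),("rim",inj,40,49),("foot",inj,5,11)):
        k=m&(X[:,2]>lo)&(X[:,2]<hi)
        if k.sum()>5: print(nm,rect(X[k]),np.round(X[k].mean(0),1))
    g=C.max(1)-C.min(1)
    rod=inr&(g<40)&(X[:,2]>32)&(X[:,2]<70); blk=inr&(C.max(1)<60)&(X[:,2]>35); br=inr&(g>60)
    for nm,k in(("rod",rod),("blk",blk),("brown",br),("brownbase",br&(X[:,2]<14)),("posttop",br&(X[:,2]>42))):
        if k.sum()>5: print(nm,rect(X[k]),np.round(X[k].mean(0),1))
E
```

```text
top cam [ 470.   73. 1168.]
column (array([645.4,  46.4]), array([70. , 45.9]), 79.7, 474) [644.6  46.8 121.8]
barrel (array([589.7,  55.9]), array([69.8, 70.4]), 80.5, 463) [578.1  57.9 102.9]
handle (array([549.5,  62.6]), array([ 67.2, 152.8]), 80.4, 59) [515.7  66.7  72.2]
rim (array([561.5,  58.2]), array([110.1, 126.6]), 80.6, 243) [549.3  58.6  45.7]
foot (array([579.6,  51. ]), array([191.3, 278.2]), 89.4, 405) [602.2  54.8   7.3]
rod (array([ 504. , -328.5]), array([ 43.3, 199.2]), 87.8, 445) [ 503.  -328.3   47.4]
blk (array([ 503.1, -327.1]), array([17.2, 46.3]), 86.5, 134) [ 502.4 -325.5   50.2]
brown (array([ 500.5, -311.4]), array([ 19.4, 117.9]), 85.1, 202) [ 498.8 -310.     8.5]
brownbase (array([ 500.5, -311.4]), array([ 19.4, 117.9]), 85.1, 201) [ 498.9 -309.9    8.5]
side cam [ 398. -562.  842.]
column (array([644.5,  43.9]), array([72. , 45.3]), 80.1, 443) [642.8  38.7 119.6]
barrel (array([609.8,  49.9]), array([ 73.7, 112.4]), 81.1, 518) [583.8  49.1 100.9]
handle (array([571.1,  47.7]), array([ 62.8, 195.3]), 63.4, 260) [578.3  28.9  70.2]
rim (array([554.8,  32.3]), array([118. , 182.6]), 44.3, 345) [552.   37.9  43.5]
foot (array([616.8, 108.7]), array([282. , 181.8]), 65.0, 272) [620.9  20.2   7.5]
rod (array([ 503.8, -329.2]), array([ 42., 199.]), 87.0, 883) [ 503.4 -331.8   46.6]
blk (array([ 502.7, -334.7]), array([ 37.7, 194.9]), 89.9, 412) [ 502.1 -332.8   48.3]
brown (array([ 500.8, -330.8]), array([ 59.3, 126.5]), 86.9, 902) [ 498.4 -338.5   11.2]
brownbase (array([ 500.8, -330.8]), array([ 59.3, 126.5]), 86.9, 805) [ 498.8 -338.7    7.1]
posttop (array([ 500.5, -330.4]), array([ 42.7, 120.5]), 86.6, 71) [ 495.  -337.1   48.7]
```

Emit:
drive_tool(deltas=[[3.07,-1.24,1.06,0],[3.07,-1.24,1.06,0],[3.07,-1.24,1.06,0],[3.07,-1.24,1.06,0],[3.07,-1.24,1.06,0],[3.07,-1.24,1.06,0],[3.07,-1.24,1.06,0],[3.07,-1.24,1.06,0],[3.07,-1.24,1.06,0],[3.07,-1.24,1.06,0],[3.07,-1.24,1.06,0],[3.07,-1.24,1.06,0]], jaw=0)

```text
clock: 1.1
eef_pos: [504.9, -327.8, 120.3]
tcp_rot: [-3.141, 0.0, 0.334]
contact_force: [0.2, -0.2, 0.5]
opening: 1.001
```

```bash
python3 - <<'E'
from h import *
f=np.load("top0.npz");X,C,U=cloud("top",f["p"],f["d"])
a=np.radians(-9.9);ex=np.array([np.cos(a),np.sin(a)]);ey=np.array([-ex[1],ex[0]])
inj=(abs(U[:,0]-288)<35)&(abs(U[:,1]-217)<50)
Q=np.c_[(X[:,:2]-[576,57.4])@ex,(X[:,:2]-[576,57.4])@ey,X[:,2]]
def st(nm,k): print(nm,k.sum(),"lo",np.round(np.percentile(Q[k],3,0),1),"hi",np.round(np.percentile(Q[k],97,0),1))
st("handle",inj&(Q[:,0]<-82)&(Q[:,2]>55))
st("rim",inj&(Q[:,0]<-30)&(Q[:,0]>-80)&(Q[:,2]>40)&(Q[:,2]<50))
st("barrel",inj&(Q[:,0]<20)&(Q[:,2]>97)&(Q[:,2]<108))
st("column",inj&(Q[:,2]>112))
f=np.load("side0.npz");X,C,U=cloud("side",f["p"],f["d"])
Q=np.c_[(X[:,:2]-[576,57.4])@ex,(X[:,:2]-[576,57.4])@ey,X[:,2]]
inj=(abs(U[:,0]-278)<50)&(abs(U[:,1]-225)<45)
st("S handle",inj&(Q[:,0]<-82)&(Q[:,2]>55))
st("S barrel",inj&(Q[:,0]<20)&(Q[:,0]>-40)&(Q[:,2]>99)&(Q[:,2]<108))
k=inj&(abs(Q[:,0])<40)&(Q[:,1]<-20)&(Q[:,2]>60)&(Q[:,2]<98)
st("S face",k); g=C.sum(1)
for i in np.nonzero(k&(g>150)&(abs(Q[:,0])<16))[0]: print(np.round(Q[i],1),C[i])
print(r.sense()["eef_pos"],r.sense()["tcp_rot"])
E
```

```text
handle 40 lo [-103.    -8.8   69.9] hi [-85.1   4.1  77.4]
rim 134 lo [-74.2 -56.2  41.5] hi [-34.3  52.3  49.7]
barrel 431 lo [-20.5 -32.2  99. ] hi [ 18.7  33.7 106.4]
column 474 lo [ 48.3 -31.5 115. ] hi [ 91.3  34.  131.1]
S handle 69 lo [-103.2  -13.3   55.8] hi [-85.8   0.3  72.2]
S barrel 381 lo [-20.1 -35.9  99.1] hi [ 18.6  31.3 103.8]
S face 241 lo [-21.2 -37.8  61.4] hi [ 37.4 -22.4  96.1]
[  3.9 -30.2  78.4] [54 53 47]
[  6.3 -30.4  74.6] [61 58 54]
[ -3.3 -32.7  74.9] [58 54 47]
[ -0.9 -31.6  73.2] [55 55 49]
[  4.  -30.4  71.2] [56 52 44]
[ 504.93471656 -327.81675967  120.31508579] [-3.14118162e+00  3.28449944e-04  3.33804868e-01]
```

Emit:
drive_tool(deltas=[[0,0,1.0,0.0973],[0,0,1.0,0.0973],[0,0,1.0,0.0973],[0,0,1.0,0.0973],[-0.15,0.1,1.5,0],[0,0,1.5,0],[0,0,1.0,0],[0,0,0,0]])

```text
clock: 1.77
eef_pos: [501.2, -329.2, 38.8]
tcp_rot: [-3.14, 0.003, -0.055]
contact_force: [0.3, -0.8, -0.5]
opening: 1.002
```

Emit:
drive_tool(deltas=[[0,0,0,0],[0,0,0,0],[0,0,0,0],[0,0,0,0],[0,0,0,0],[0,0,0,0],[0,0,0,0],[0,0,0,0]], jaw=1, force=60)

```text
clock: 2.43
eef_pos: [502.9, -330.3, 41.8]
tcp_rot: [3.141, -0.001, -0.055]
contact_force: [-0.2, 0.5, 6.3]
opening: 0.224
```

Emit:
drive_tool(deltas=[[0,0,-1.5,0],[0,0,-3,0],[0,0,-3,0],[0,0,-2.5,0],[0.4,-2.84,0,0],[0.4,-2.84,0,0],[0.4,-2.84,0,0],[0.4,-2.84,0,0],[0.4,-2.84,0,0],[0.4,-2.84,0,0],[0.4,-2.84,0,0],[0.4,-2.84,0,0]])

```text
clock: 3.43
eef_pos: [546.8, -103.6, 140.9]
tcp_rot: [-3.142, 0.0, -0.056]
contact_force: [1.2, -0.5, -2.6]
opening: 0.226
```

Emit:
drive_tool(deltas=[[0,0,0,-0.1211],[0,0,0,-0.1211],[0,0,0,-0.1211],[0,0,0,-0.1211],[0,0,0,-0.1211],[0,0,0,-0.1211],[0,0,0,-0.1211],[0,0,0,-0.1211],[0,0,0,-0.1211],[0,0,0,-0.1211],[0,0,0,-0.1211],[0,0,0,-0.1211]])

```text
clock: 4.43
eef_pos: [546.7, -105.0, 140.9]
tcp_rot: [-3.141, -0.0, 1.404]
contact_force: [0.3, 0.4, -2.4]
opening: 0.226
```

```bash
cat >> h.py <<'E'
def look(tag):
    f={}
    for n in("top","side"):
        p,d=cams.grab_frame(n); np.savez(f"{n}{tag}.npz",p=p,d=d); f[n]=(p,d)
    return f
B=np.array([576,57.4]);a=np.radians(-9.9);ex=np.array([np.cos(a),np.sin(a)]);ey=np.array([-ex[1],ex[0]])
def J(X): X=np.atleast_2d(X); return np.c_[(X[:,:2]-B)@ex,(X[:,:2]-B)@ey,X[:,2]]
E
python3 - <<'E'
from h import *
f=look(1);s=r.sense();print(s["eef_pos"],s["tcp_rot"],J(s["eef_pos"]),s["contact_force"])
for n in f:
    X,C,U=cloud(n,*f[n]);Q=J(X)
    k=(abs(Q[:,0])<12)&(Q[:,1]>-275)&(Q[:,1]<-45)&(Q[:,2]>110)&(Q[:,2]<165)
    e=J(s["eef_pos"])[0]; k1=k&(Q[:,1]>e[1]+32); k2=k&(Q[:,1]<e[1]-32)
    for kk in(k1,k2):
        if kk.sum()>3:
            print(n,kk.sum(),np.round(Q[kk].min(0),1),np.round(Q[kk].max(0),1),np.round(np.median(Q[kk],0),1))
            q=Q[kk];b=np.polyfit(q[:,1],q[:,0],1);print("slope",b, "z",np.polyfit(q[:,1],q[:,2],1))
im=np.hstack([crop(f["top"][0],250,150,120,130,3),crop(f["side"][0],200,150,160,156,2.5)])
cv2.imwrite("pics/p1.png",im)
E
```

```text
[ 546.74767396 -105.0027174   140.89689532] [-3.14106347e+00 -1.58808907e-06  1.39998292e+00] [[  -0.89498611 -165.0137576   140.89689532]] [-0.04957924  0.44723554 -2.32287615]
top 127 [  -6.5 -132.6  140. ] [  4.6 -62.4 150.7] [ -1.7 -97.1 146.1]
slope [-0.0025511  -1.77350658] z [-8.50805664e-03  1.45208054e+02]
side 189 [  -5.9 -266.   136.1] [   5.7 -198.3  147.4] [  -0.5 -234.9  144. ]
slope [-0.01666944 -4.39076678] z [2.12112307e-02 1.48544644e+02]
```

View pics/p1.png

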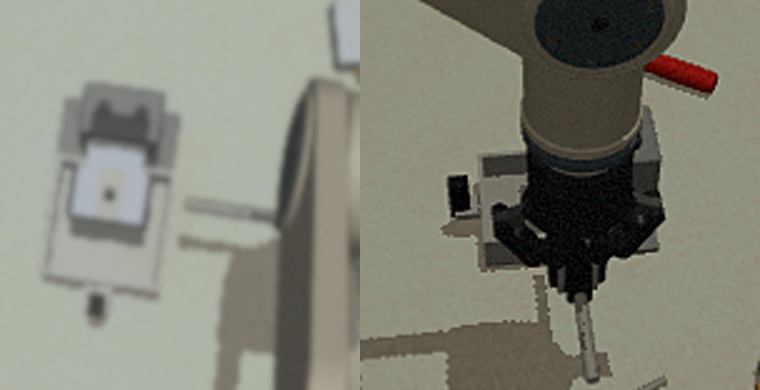

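Punch well gripped, axis at the TCP, pointing along the bore, with its tip about 30 mm from the −y collar. Lowering to bore height.

Emit:
drive_tool(deltas=[[0.0,0.12,2,0],[0,0,2,0],[0,0,1.5,0],[0,0,0.6,0],[0.7,0,0,0],[0.7,0,0,0],[0.7,0,0,0],[0.3,0,0,0],[0,0,0,0]])

```text
clock: 5.28
eef_pos: [553.1, -80.6, 81.0]
tcp_rot: [3.14, -0.0, 1.399]
contact_force: [-0.2, -0.5, -1.8]
opening: 0.223
```

```bash
python3 - <<'E'
from h import *
f=look(2);s=r.sense();print(J(s["eef_pos"]),s["tcp_rot"],s["contact_force"])
X,C,U=cloud("top",*f["top"]);Q=J(X);e=J(s["eef_pos"])[0]
k=(abs(Q[:,0])<12)&(Q[:,1]>e[1]+32)&(Q[:,1]<-37)&(Q[:,2]>70)&(Q[:,2]<100)
print(k.sum(),np.round(Q[k].min(0),1),np.round(Q[k].max(0),1),np.median(Q[k],0))
k=(abs(Q[:,0])<15)&(abs(Q[:,0])>6)&(abs(Q[:,1])<28)&(Q[:,2]>90); print("barreltop",np.median(Q[k],0))
for y0 in (-25,-15,0,15,25):
    k=(abs(Q[:,1]-y0)<4)&(Q[:,0]<5)&(Q[:,2]>97)&(Q[:,2]<105); print(y0,Q[k,0].min())
k=(Q[:,2]>112)&(Q[:,0]>40)&(Q[:,0]<100)&(abs(Q[:,1])<45); print("col",Q[k].min(0),Q[k].max(0))
E
```

```text
[[   0.98501544 -140.67181974   80.7008929 ]] [3.14056827e+00 6.23805772e-05 1.39832189e+00] [ 0.25130616  0.74711501 -1.68498893]
102 [  -4.  -100.8   77.9] [  6.7 -37.1  91.5] [  0.67775112 -68.79097266  86.37449054]
barreltop [ -6.18834683  -0.91680578 103.18245359]
-25 -21.484944057292562
-15 -20.635139436228545
0 -20.515784533447704
15 -20.389773025548354
25 -21.691689048799553
col [ 46.88821144 -33.8357305  112.00587409] [ 93.1452686   36.07915072 134.22645779]
```

Emit:
drive_tool(deltas=[[0,-0.05,0.05,0],[0.2,0,0,0],[0.2,0,0,0],[0.2,0,0,0],[0,0,0,0]])

```text
clock: 5.8
eef_pos: [553.0, -75.4, 79.6]
tcp_rot: [-3.142, -0.0, 1.398]
contact_force: [0.3, 0.3, -2.3]
opening: 0.222
```

Emit:
drive_tool(deltas=[[0.1,0,0,0],[0.1,0,0,0],[0,0,0,0]])

```text
clock: 6.05
eef_pos: [553.3, -73.5, 79.6]
tcp_rot: [-3.142, -0.0, 1.398]
contact_force: [-0.2, 1.1, -2.3]
opening: 0.223
```

Emit:
drive_tool(deltas=[[0.1,0,0,0],[0.1,0,0,0],[0,0,0,0]])

```text
clock: 6.3
eef_pos: [553.5, -71.9, 79.6]
tcp_rot: [-3.141, 0.0, 1.398]
contact_force: [-0.8, -2.5, -1.1]
opening: 0.222
```

Emit:
drive_tool(deltas=[[0.1,0,0,0],[0,0,0,0]])

```text
clock: 6.47
eef_pos: [553.7, -70.9, 79.6]
tcp_rot: [-3.141, 0.0, 1.398]
contact_force: [0.7, -3.0, -1.6]
opening: 0.223
```

Emit:
drive_tool(deltas=[[0.1,0,0,0],[0,0,0,0]])

```text
clock: 6.63
eef_pos: [553.9, -69.8, 79.6]
tcp_rot: [-3.141, 0.0, 1.398]
contact_force: [-1.2, -3.5, -2.2]
opening: 0.225
```

Emit:
drive_tool(deltas=[[0.1,0,0,0],[0,0,0,0]])

```text
clock: 6.8
eef_pos: [554.1, -68.7, 79.6]
tcp_rot: [-3.142, -0.0, 1.398]
contact_force: [-0.4, -3.1, -1.9]
opening: 0.22
```

Emit:
drive_tool(deltas=[[0.1,0,0,0],[0.1,0,0,0],[0,0,0,0]])

```text
clock: 7.05
eef_pos: [554.5, -66.6, 79.6]
tcp_rot: [-3.142, -0.0, 1.398]
contact_force: [0.1, -3.7, -1.9]
opening: 0.222
```

The pin gives steadily towards +y (about 3 N over more than 5 mm), so it exits at +y. I'll retract and slide the tray to +y by its handle.

Emit:
drive_tool(deltas=[[-1.0,0,0,0],[-2,0,0,0],[-1.5,0,0,0],[0,-2.4,0,0],[0,-2.4,0,0],[0,-2.4,0.8,0],[0,-2.35,0.9,0],[1.8,0,0,0],[1.8,0,0,0],[1.6,0,0,0],[0.5,0,0,0],[0,0,0,0]])

```text
clock: 8.05
eef_pos: [462.8, -37.8, 62.7]
tcp_rot: [3.141, -0.0, 1.399]
contact_force: [-0.3, -0.5, -2.7]
opening: 0.221
```

Emit:
drive_tool(deltas=[[0.5,0,0,0],[0.7,0,0,0],[0.7,0,0,0],[0.7,0,0,0],[0.7,0,0,0],[0.7,0,0,0],[0.7,0,0,0],[0.7,0,0,0],[0.7,0,0,0],[0.4,0,0,0],[0,0,0,0]])

```text
clock: 8.97
eef_pos: [474.1, 26.5, 62.6]
tcp_rot: [3.141, -0.0, 1.398]
contact_force: [1.4, 0.5, -1.3]
opening: 0.219
```

```bash
python3 - <<'E'
from h import *
s=r.sense();print(J(s["eef_pos"]),s["contact_force"])
E
```

```text
[[-95.09950094 -47.95087214  62.62490012]] [ 1.43036428  0.46095766 -1.33298558]
```

Emit:
drive_tool(deltas=[[0.3,0,0,0],[0.3,0,0,0],[0.2,0,0,0]])

```text
clock: 9.22
eef_pos: [475.1, 33.5, 62.6]
tcp_rot: [3.141, 0.0, 1.398]
contact_force: [0.2, -1.8, -1.4]
opening: 0.225
```

Emit:
drive_tool(deltas=[[0.15,0,0,0],[0.1,0,0,0]])

```text
clock: 9.38
eef_pos: [475.3, 35.3, 62.6]
tcp_rot: [-3.141, 0.001, 1.398]
contact_force: [-1.2, -14.5, -1.3]
opening: 0.223
```

Emit:
drive_tool(deltas=[[0.1,0,0,0],[0.0,0,0,0]])

```text
clock: 9.55
eef_pos: [475.2, 35.3, 62.5]
tcp_rot: [-3.141, 0.002, 1.399]
contact_force: [-0.5, -16.7, 0.1]
opening: 0.219
```

Emit:
drive_tool(deltas=[[-1.5,0,0,0],[-3,0,0,0],[-3,0,0,0],[-3,0,0,0],[-2.8,0,-0.8,0],[0,2.4,-0.9,0],[0,2.4,0,0],[0,2.4,0,0],[0,2.35,0,0],[0,0,0,0],[0,0,0,0]])

```text
clock: 10.47
eef_pos: [547.7, -110.7, 79.5]
tcp_rot: [3.141, -0.0, 1.397]
contact_force: [0.2, 0.7, -2.8]
opening: 0.22
```

```bash
python3 - <<'E'
from h import *
f=look(3);s=r.sense();e=J(s["eef_pos"])[0];print(e,s["tcp_rot"],s["contact_force"])
X,C,U=cloud("top",*f["top"]);Q=J(X)
k=(abs(Q[:,0])<12)&(Q[:,1]>e[1]+32)&(Q[:,1]<-37)&(Q[:,2]>70)&(Q[:,2]<100)
print(k.sum(),np.round(Q[k].min(0),1),np.round(Q[k].max(0),1),np.median(Q[k],0),np.polyfit(Q[k,1],Q[k,0],1),np.polyfit(Q[k,1],Q[k,2],1))
k=(Q[:,0]<-83)&(Q[:,0]>-107)&(Q[:,2]>60)&(Q[:,2]<80)&(abs(Q[:,1]-40)<60);print("handle",Q[k].min(0),Q[k].max(0))
k=(Q[:,0]<-30)&(Q[:,0]>-78)&(Q[:,2]>40)&(Q[:,2]<50)&(abs(Q[:,1]-40)<120);print("rim",Q[k].min(0),Q[k].max(0))
E
```

```text
[  -1.12360804 -170.41439602   79.11476523] [-3.13980469e+00 -2.07881617e-04  1.39761817e+00] [-0.1198312   0.71138139 -2.00752947]
114 [  -4.5 -138.    78.1] [  7.2 -67.8  90.8] [   0.77836375 -102.48476358   85.16220154] [0.00834378 1.78986849] [2.99856924e-03 8.53094360e+01]
handle [-104.28098603   63.23002879   60.36843219] [-84.87879845  77.18593632  76.1698166 ]
rim [-74.80903751  15.53736757  40.32785687] [-31.72495052 125.92131995  49.83634863]
```

The tray is at its +y stop (rim 15.5 to 125.9). Going back in.

Emit:
drive_tool(deltas=[[1.2,0,0,0],[1.2,0,0,0],[0.7,0,0,0],[0.3,0,0,0],[0.3,0,0,0],[0.2,0,0,0],[0,0,0,0]])

```text
clock: 11.15
eef_pos: [553.6, -71.8, 79.6]
tcp_rot: [3.142, -0.0, 1.398]
contact_force: [0.7, -0.5, -2.5]
opening: 0.221
```

Emit:
drive_tool(deltas=[[0.2,0,0,0],[0.2,0,0,0],[0.2,0,0,0],[0.2,0,0,0],[0.2,0,0,0]])

```text
clock: 11.57
eef_pos: [555.1, -62.9, 79.6]
tcp_rot: [-3.141, 0.001, 1.398]
contact_force: [-1.4, -5.8, -1.9]
opening: 0.224
```

Emit:
drive_tool(deltas=[[0.3,0,0,0],[0.3,0,0,0],[0.3,0,0,0],[0.3,0,0,0],[0.3,0,0,0]])

```text
clock: 11.98
eef_pos: [557.6, -48.1, 79.5]
tcp_rot: [-3.141, 0.001, 1.398]
contact_force: [-0.6, -4.8, -1.0]
opening: 0.223
```

Emit:
drive_tool(deltas=[[0.4,0,0,0],[0.4,0,0,0],[0.4,0,0,0],[0.4,0,0,0],[0.4,0,0,0],[0.4,0,0,0]])

```text
clock: 12.48
eef_pos: [562.1, -23.4, 79.6]
tcp_rot: [3.141, -0.0, 1.398]
contact_force: [-0.1, -0.0, -0.8]
opening: 0.219
```

Emit:
drive_tool(deltas=[[0.3,0,0,0],[0.3,0,0,0],[0.3,0,0,0],[0.3,0,0,0],[0,0,0,0]])

```text
clock: 12.9
eef_pos: [564.1, -11.5, 79.5]
tcp_rot: [-3.142, -0.0, 1.398]
contact_force: [0.2, 0.4, -2.3]
opening: 0.227
```

```bash
python3 - <<'E'
from h import *
f=look(4);s=r.sense();print(J(s["eef_pos"]),s["contact_force"])
im=np.hstack([crop(f["top"][0],245,150,110,130,3.5),crop(f["side"][0],200,150,160,182,2.5)])
cv2.imwrite("pics/p4.png",im)
E
```

```text
[[ 7.64930366e-02 -7.03966893e+01  7.95353269e+01]] [ 0.56042205  0.82749668 -1.76390764]
```

View pics/p4.png

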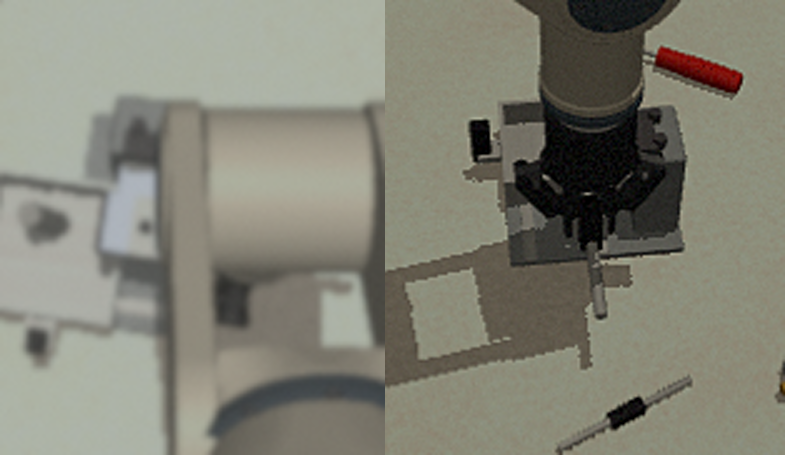

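The top crop shows the pin in the tray at about (40,220), which is pixel (256,213). I'll check its height with depth.

```bash
python3 - <<'E'
from h import *
f=np.load("top4.npz");X,C,U=cloud("top",f["p"],f["d"]);Q=J(X)
k=(Q[:,0]>-68)&(Q[:,0]<28)&(Q[:,1]>37)&(Q[:,1]<118)&(Q[:,2]>21)
print(k.sum(),rect(Q[k]),np.percentile(Q[k,2],[0,25,50,75,100]))
for i in np.nonzero(k)[0][::9]: print(np.round(Q[i]).astype(int),U[i])
E
```

```text
116 (array([-22. ,  76.5]), array([79.7, 72.8]), 6.7, 116) [21.02641731 33.3260996  58.18234525 74.71476601 80.55950603]
[ 8 93 74] [252 207]
[ 7 82 71] [256 208]
[ 7 77 59] [258 209]
[ 2 78 74] [257 210]
[-2 88 75] [253 211]
[ 5 67 37] [262 211]
[-3 80 73] [256 212]
[-8 90 75] [252 213]
[-1 68 43] [261 213]
[-7 78 58] [257 214]
[-9 78 52] [257 215]
[-9 68 34] [261 216]
[-44  71  22] [258 229]
```

The pin looked tilted or upright, with its top at z of about 75. It may have been caught mid-tumble, so I'll withdraw and look again.

Emit:
drive_tool(deltas=[[-0.8,0,0,0],[-1.5,0,0,0],[-2,0,0,0],[-2,0,0,0],[-2,0,0,0],[-1.7,0,0,0],[-2,0,0,0],[0,0,-2,0],[0,0,0,0]])

```text
clock: 13.75
eef_pos: [544.3, -132.3, 101.7]
tcp_rot: [3.139, 0.0, 1.396]
contact_force: [1.4, -0.1, -1.2]
opening: 0.219
```

```bash
python3 - <<'E'
from h import *
f=look(5);s=r.sense();print(s["eef_pos"],s["tcp_rot"],J(s["eef_pos"]),s["contact_force"])
X,C,U=cloud("top",*f["top"]);Q=J(X)
k=(Q[:,0]>-68)&(Q[:,0]<28)&(Q[:,1]>37)&(Q[:,1]<118)&(Q[:,2]>21)
print(k.sum(),rect(Q[k]),np.percentile(Q[k,2],[0,25,50,75,100]))
for i in np.nonzero(k)[0][::9]: print(np.round(Q[i]).astype(int),U[i])
im=np.hstack([crop(f["top"][0],240,170,70,100,5.6),crop(f["side"][0],220,170,110,140,4)])
cv2.imwrite("pics/p5.png",im)
E
```

```text
[ 543.79358236 -130.89686743   99.9751869 ] [3.13977348e+00 4.41443767e-05 1.39700214e+00] [[   0.64686862 -191.0302206    99.9751869 ]] [ 0.29997648 -0.18600626 -2.52526849]
143 (array([-13.2,  78.4]), array([70. , 77.7]), 4.8, 143) [21.15707964 38.04635546 47.47965298 55.27006416 67.22834251]
[25 43 22] [272 206]
[  5 107  56] [247 208]
[  2 106  59] [247 209]
[ 8 84 38] [256 209]
[  1 101  51] [249 210]
[ 7 78 35] [258 210]
[ -2 103  54] [248 211]
[ 3 80 42] [257 211]
[ -6 105  58] [247 212]
[ 0 82 41] [256 212]
[ -9 111  53] [245 213]
[-5 87 47] [254 213]
[-11 108  50] [246 214]
[-6 84 42] [255 214]
[-9 87 36] [254 215]
[-10  76  32] [258 216]
```

View pics/p5.png

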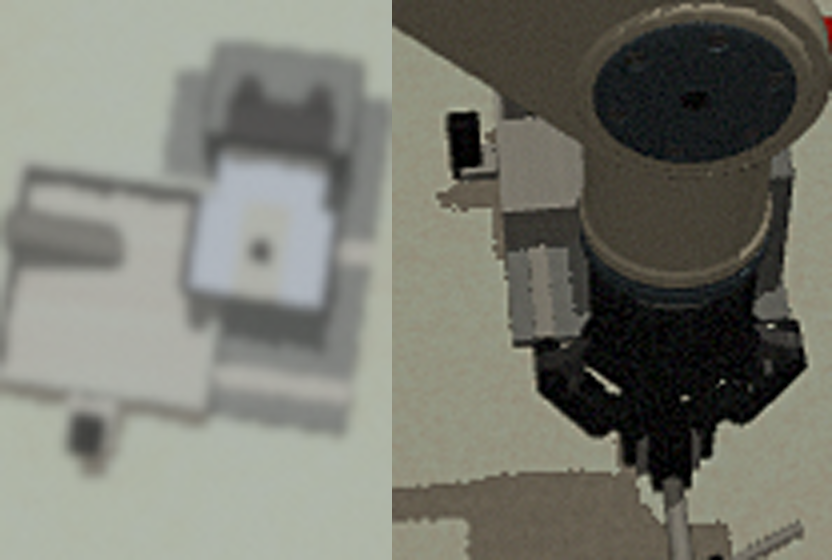

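The pin is now in the tray, its foot on the floor and leaning on the +y wall at crop (65,240). The bore is empty. Now I'll return the punch.

Emit:
drive_tool(deltas=[[0,0,-1,0.121],[0,0,-1.5,0.121],[0,0,-1.5,0.121],[0,0,0,0.121],[0,0,0,0.121],[0,0,0,0.121],[0,0,0,0.121],[0,0,0,0.121],[0,0,0,0.121],[0,0,0,0.121],[0,0,0,0.121],[0,0,0,0.121]])

```text
clock: 14.85
eef_pos: [543.0, -129.7, 138.6]
tcp_rot: [-3.141, 0.001, -0.059]
contact_force: [0.1, 0.3, -2.3]
opening: 0.226
```

Emit:
drive_tool(deltas=[[-0.4,2.5,0,0],[-0.4,2.5,0,0],[-0.4,2.5,0,0],[-0.4,2.5,0,0],[-0.4,2.5,0,0],[-0.4,2.5,0,0],[-0.4,2.5,0,0],[-0.2,2.5,0,0],[0,0,0,0],[0,0,0,0]])

```text
clock: 15.68
eef_pos: [502.1, -328.8, 138.6]
tcp_rot: [-3.141, 0.001, -0.056]
contact_force: [0.2, -0.2, -1.8]
opening: 0.223
```

```bash
python3 - <<'E'
from h import *
f=look(6);s=r.sense();e=s["eef_pos"];print(e,s["tcp_rot"],s["contact_force"])
X,C,U=cloud("side",*f["side"]);Q=X-np.array([502.9,-330,0])
g=C.max(1)-C.min(1)
k=(abs(Q[:,1])<15)&(abs(Q[:,0])<115)&(abs(Q[:,0])>35)&(abs(Q[:,2]-e[2])<20)&(g<40)
print("rod",k.sum(),X[k].min(0),X[k].max(0),np.polyfit(X[k,0],X[k,1],1),np.polyfit(X[k,0],X[k,2],1))
k=(g>40)&(abs(Q[:,0])<80)&(abs(Q[:,1])<50)&(Q[:,2]<14);print("base",rect(X[k]))
X,C,U=cloud("top",*f["top"]);Q=J(X)
k=(Q[:,0]>-15)&(Q[:,0]<15)&(Q[:,1]>45)&(Q[:,1]<135)&(Q[:,2]>21)
print(k.sum(),np.polyfit(Q[k,1],Q[k,2],1),Q[k].min(0),Q[k].max(0))
E
```

```text
[ 502.31052798 -327.35919272  138.7751526 ] [-3.14060029e+00  1.10109069e-03 -5.39266106e-02] [ 0.16468029  0.24926512 -2.33534524]
rod 494 [ 403.3785162  -337.71147575  134.26216186] [ 601.97694666 -317.23731375  146.4171853 ] [-5.76805727e-02 -2.99764035e+02] [-2.90571251e-03  1.43256328e+02]
base (array([ 503. , -331.2]), array([ 59.7, 132.7]), 86.6, 1383)
167 [0.48379687 1.22266191] [-13.08168505  45.50868037  21.01504321] [ 14.84853501 126.08748023  69.76662564]
```

Emit:
drive_tool(deltas=[[0.05,0.1,2.5,0],[0,0,2.5,0],[0,0,2.2,0],[0,0,1,0],[0,0,0.6,0],[0,0,0.4,0],[0,0,0,0]])

```text
clock: 16.37
eef_pos: [503.3, -329.0, 47.5]
tcp_rot: [-3.141, 0.0, -0.054]
contact_force: [-0.3, -0.7, -1.8]
opening: 0.224
```

Emit:
drive_tool(deltas=[[0,0,0.2,0],[0,0,0.2,0],[0,0,0.1,0],[0,0,0,0]])

```text
clock: 16.7
eef_pos: [503.2, -329.5, 42.9]
tcp_rot: [3.141, -0.001, -0.054]
contact_force: [0.3, 0.9, -1.9]
opening: 0.225
```

Emit:
drive_tool(deltas=[[0,0,0.1,0],[0,0,0.05,0],[0,0,0,0]])

```text
clock: 16.95
eef_pos: [503.3, -329.6, 41.8]
tcp_rot: [3.141, -0.001, -0.054]
contact_force: [-2.1, 0.5, 4.8]
opening: 0.224
```

Emit:
drive_tool(deltas=[[0,0,0,0],[0,0,0,0],[0,0,0,0],[0,0,0,0],[0,0,0,0],[0,0,0,0],[0,0,0,0],[0,0,0,0]], jaw=0)

```text
clock: 17.62
eef_pos: [503.0, -329.4, 41.0]
tcp_rot: [-3.142, 0.0, -0.054]
contact_force: [0.1, -1.0, 0.4]
opening: 0.997
```

Emit:
drive_tool(deltas=[[0,0,-0.5,0],[0,0,-1.5,0],[0,0,-3,0],[0,0,-4,0],[0,0,-4,0],[-1,2,-2,0],[-1,3.5,0,0],[-1,3.5,0,0],[-1,3.5,0,0],[-1,3.5,0,0],[-1,2,0,0],[0,0,0,0]])

```text
clock: 18.62
eef_pos: [431.1, -509.8, 191.4]
tcp_rot: [3.14, -0.0, -0.057]
contact_force: [-0.6, 1.7, -0.3]
opening: 0.999
```

```bash
python3 - <<'E'
from h import *
f=look(7);s=r.sense();print(s["clock"],s["eef_pos"],s["contact_force"],s["opening"])
X,C,U=cloud("side",*f["side"]);Q=X-np.array([502.9,-330,0]);g=C.max(1)-C.min(1)
k=(abs(Q[:,1])<15)&(abs(Q[:,0])<115)&(abs(Q[:,0])>65)&(Q[:,2]>25)&(Q[:,2]<70)&(g<40)
print("rod",k.sum(),X[k].min(0),X[k].max(0),np.polyfit(X[k,0],X[k,1],1),np.polyfit(X[k,0],X[k,2],1))
X,C,U=cloud("top",*f["top"]);Q=J(X)
k=(Q[:,0]>-15)&(Q[:,0]<15)&(Q[:,1]>50)&(Q[:,1]<135)&(Q[:,2]>24)
print(k.sum(),np.polyfit(Q[k,1],Q[k,2],1),Q[k].min(0),Q[k].max(0))
im=np.hstack([crop(f["top"][0],230,170,90,130,3),crop(f["top"][0],390,190,70,130,3),cv2.resize(crop(f["side"][0],220,180,145,240,1.6),None,fx=1,fy=390/384)])
cv2.imwrite("pics/p7.png",im)
E
```

```text
18.7167 [ 432.74585407 -506.24633501  191.10487853] [-0.29437859  0.87272232 -0.09873341] 0.9985423216749519
rod 99 [ 404.70624099 -330.13004369   40.62752016] [ 437.09269098 -319.03072291   49.50691389] [-3.30769029e-03 -3.23893669e+02] [2.79293078e-02 3.39594925e+01]
164 [0.47826852 1.34768255] [-13.10821866  69.05693869  24.81152542] [ 14.77031828 126.29572894  68.31494669]
```

View pics/p7.png

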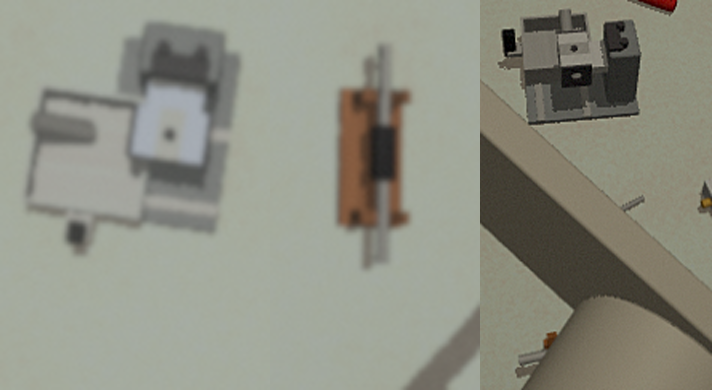

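```bash
python3 - <<'E'
from h import *
f=np.load("top7.npz");X,C,U=cloud("top",f["p"],f["d"]);g=C.max(1)-C.min(1)
k=(abs(X[:,1]+329)<14)&(abs(X[:,0]-503)<110)&(X[:,2]>34)&(X[:,2]<60)&(g<40)
print("rod",rect(X[k]),np.polyfit(X[k,0],X[k,2],1))
print(job.sign_off())
E
```

```text
rod (array([ 504.3, -329.3]), array([ 26.7, 199.3]), 89.6, 403) [-3.86503302e-03  4.95398027e+01]
the job is handed in; nothing more can be done
None
```

The pin is out of the hinge and caught in the tray, the punch is back on its rest, and the job was handed in at about 19 s on the clock.

- **Feeling the direction:** I picked up the larger, rest-held punch and pressed gently from the jig's −y end. The pin gave steadily at about 3 N for more than 5 mm, so the open end is +y and I did not need to try the other side.
- **Tray:** I slid it to +y with the punch's end against the handle until it met the stop (about 17 N peak). Depth then put its rim from +15.5 to +125.9 mm, which is the full +70 mm.
- **Driving out:** The pin moved at about 5 N, then the drag fell away and it dropped into the tray. The gripper stayed off the pin.
- **Punch:** It was released with light contact in the notches. The last top view puts its centre at (504, −329), level and where it was before. The fitted angle of that last rectangle is noisy, because the mask picked up a bit more than the rod.

**Not perfect:** The pin is not lying flat. Its foot is on the tray floor and it leans on the +y wall, with its upper end just over the rim and its centre well inside the tray. It looked unchanged in two looks about 3 s apart, so I left it alone. The arm was clear of everything at hand-in.

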